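# Kit the can capacitors by size for an amplifier repair

## Task

Set out the four can capacitors for the amplifier repair: stand each one upright inside the steel parts tray of its own size, the smallest capacitor in the smallest tray and so on up to the largest in the largest. Do not knock any capacitor over, and leave the control knob and the copper-wound ring choke where they are.

Things in the scene. Friction and masses are not known exactly. Their poses are not given: they have to be found in the camera images.
- cap_a: the largest of four can capacitors: an upright black cylinder with a round bare-aluminium top and one grey stripe down its side, 54 mm in diameter, 60 mm tall, about 200 g (70 to 140 % of that), loose, standing on the bench. Origin at the centre of its underside, z up along its axis; its yaw does not matter
- cap_b: the second largest of four can capacitors: an upright black cylinder with a round bare-aluminium top and one grey stripe down its side, 42 mm in diameter, 52 mm tall, about 100 g (70 to 140 % of that), loose, standing on the bench. Origin at the centre of its underside, z up along its axis; its yaw does not matter
- cap_c: the second smallest of four can capacitors: an upright black cylinder with a round bare-aluminium top and one grey stripe down its side, 30 mm in diameter, 45 mm tall, about 50 g (70 to 140 % of that), loose, standing on the bench. Origin at the centre of its underside, z up along its axis; its yaw does not matter
- cap_d: the smallest of four can capacitors: an upright black cylinder with a round bare-aluminium top and one grey stripe down its side, 20 mm in diameter, 36 mm tall, about 20 g (70 to 140 % of that), loose, standing on the bench. Origin at the centre of its underside, z up along its axis; its yaw does not matter
- tray_a: the largest of four square open parts trays of bare steel, fixed to the bench: 76 mm square outside, 70 mm inside, 3 mm walls, rim 11 mm above the bench, inner floor 3 mm above the bench. Made for the 54 mm capacitor. Origin at the centre of its underside, on the bench; x and y along its sides, z up
- tray_b: the second largest of four square open parts trays of bare steel, fixed to the bench: 64 mm square outside, 58 mm inside, 3 mm walls, rim 11 mm above the bench, inner floor 3 mm above the bench. Made for the 42 mm capacitor. Origin at the centre of its underside, on the bench; x and y along its sides, z up
- tray_c: the second smallest of four square open parts trays of bare steel, fixed to the bench: 52 mm square outside, 46 mm inside, 3 mm walls, rim 11 mm above the bench, inner floor 3 mm above the bench. Made for the 30 mm capacitor. Origin at the centre of its underside, on the bench; x and y along its sides, z up
- tray_d: the smallest of four square open parts trays of bare steel, fixed to the bench: 42 mm square outside, 36 mm inside, 3 mm walls, rim 11 mm above the bench, inner floor 3 mm above the bench. Made for the 20 mm capacitor. Origin at the centre of its underside, on the bench; x and y along its sides, z up
- knob: a bystander: a low black control knob with a white pointer line on top, loose on the bench, 36 mm in diameter at its skirt, 18 mm tall. Origin at the centre of its underside, z up
- choke: a bystander: a ring-shaped choke lying flat, green core wound with copper, loose on the bench, 48 mm outer and 18 mm inner diameter, 18 mm tall. Origin at the centre of the ring, on its underside, z up

How it is judged:
At the end, for the whole second after the job is handed in: Each capacitor stands in the tray of its own size rank: upright within 0.1 rad, its underside on the tray's floor (less than 7 mm above the bench), its centre within 12 mm of the tray's centre, at rest; the knob and the choke are within 20 mm of where they began (horizontal distance between cap_a and tray_a below 0.012 m and z of cap_a in the frame of tray_a below 0.007 m and angle between each of cap_a, cap_b, cap_c, cap_d's own z axis and vertical below 0.1 rad and linear speed of each of cap_a, cap_b, cap_c, cap_d below 0.02 m/s and horizontal distance between cap_b and tray_b below 0.012 m and z of cap_b in the frame of tray_b below 0.007 m and horizontal distance between cap_c and tray_c below 0.012 m and z of cap_c in the frame of tray_c below 0.007 m and horizontal distance between cap_d and tray_d below 0.012 m and z of cap_d in the frame of tray_d below 0.007 m and distance of each of knob, choke from where it was at the start of the episode below 0.02 m); the robot touches nothing.
It fails at once if a capacitor is knocked over (leans more than 0.6 rad) (angle between any of cap_a, cap_b, cap_c, cap_d's own z axis and vertical above 0.6 rad).
It fails at once if the knob or the choke is moved more than 20 mm (distance of any of knob, choke from where it was at the start of the episode above 0.02 m).
It also fails if it takes over 96 s, if anything falls off the work surface, if the arm or the gripper's body presses on something with over 40 N, if the wrist force passes 120 N, or if a joint passes its speed limit or range.

## Robot

A 6-joint arm with a two-finger parallel gripper is mounted at the origin on the work surface. World frame = base frame: x ahead of the robot, y to its left, z up, the work surface at z = 0. Lengths are in m, angles in rad, forces in N, time in s.
With the tool pointing down it reaches from about 0.3 to 0.875 m from the base axis. Payload 4.2 kg.
Tool frame: the origin (TCP) lies midway between the tips of the shut fingers; the grasp point (between the pads) lies 19 mm behind it; z points along the fingers, y is the line along which they close (so a half turn about z gives the same grasp; the last joint's range is limited). The gripper opens to 85 mm and grips with 20 to 120 N. Pads are 22 mm wide; open, the fingers measure 114 mm over their backs; the gripper's body (76 mm by 85 mm) begins 54 mm behind the grasp point. The pads swing forward as they close: fully open they stand 13 mm farther back than shut.
Start: joints at [1.293, 0.32, 1.565, -0, 1.257, -0.02], TCP at [0.147, 0.556, 0.231] pointing down, gripper open.
Joint ranges: [-3.11, 3.11], [-0.84, 2.01], [0.21, 2.61], [-1.34, 4.49], [0.05, 2.63], [-2.56, 2.56]. Speed limits (rad/s): [2.57, 2.57, 3.14, 3.14, 3.14, 3.14].

## Interface

Orientations are given as a unit quaternion [w, x, y, z].
In Python, from station import r gives the robot as it stands.
- The arm moves only by the tool arm_command, never from a script. Its argument "commands" is a list of rows, each an object of numbers: "tx", "ty", "tz": the shift along the tool's x, y, z each as a share of 0.15 m, from -1 to 1; "yaw": the turn about the tool's z as a share of 2 pi rad, from -1 to 1; "grip": the closure, from -1 (fully open) to 1 (shut). In form: [{"tx": .., "ty": .., "tz": .., "yaw": .., "grip": ..}, ...]. A call has 1 to 5 rows; each row is the pose to reach, as a shift and turn from the pose commanded when the call began, along the tool's axes at that moment, turning the shorter way round; what a row does not reach only later rows make up. A row lasts 1/12 s, in which the tool goes at most 41.7 mm and 7.16 degrees, less where a joint would pass 70% of its speed; a pose out of reach is approached as far as the arm can. A call with a number of a shift or a turn outside -1 to 1 is refused whole. A call with a gripper value outside its range is refused whole. The fingers move at their own pace and stop on an object; "squeeze" is the grip in N (left out, the last holds). Time passes only in rows, so rows that repeat a pose let the fingers close. It gives the time, the measured TCP pose, the force, the opening and the grip force at its end, in the units of the state.
- r.read_state(): the state, without advancing time (a new reading comes with each control period).
- r.snapshot(name): name is "side" or "top" or "wrist"; returns (picture, depth): 384x512x3 uint8, red, green, blue; 384x512 float32, m along the optical axis (not along the pixel's ray), 0 where there is no reading.
- r.camera_params(name): a dict with "fx", "fy", "cx", "cy" (pixels), "distortion" ([k1, k2, p1, p2, k3] as OpenCV has them; the pictures are not rectified), "R" (3x3) and "t" (3): a world point X has camera coordinates R X + t. Camera axes: x right, y down, z forward; pixel columns grow to the right and rows downward; lengths in m; the calibration is good to about 2 mm. A picture is of the moment at which its call begins: read the wrist's pose just before it. camera_params takes no time and is no camera call; for the wrist camera it gives the pose at the moment of the call.
- r.finish_job(): hands the job in; it is judged then, once.
The state is a dict: "time": time; "joint_pos": joint angles; "qd": joint speeds; "joint_efforts": joint torques, N m; "eef_pos": TCP position; "tcp_rot": TCP orientation; "wrist_force": force on the tool from outside, world axes, zero at the start; "torque": the same for the moment, N m; "finger_gap": finger opening in m; "grip_force": force on a finger pad.
Only numpy, scipy, OpenCV 4.12 (cv2) and the standard library are available. Lean on these libraries where they do the work, as an engineer would, in place of code of your own. Each camera call takes 0.05 s, during which the arm holds its last target. There are 200 camera calls.

## Working session

There is one attempt and no reset: what is moved stays moved. The work goes in short steps, Python scripts to look and compute and a tool call to move; the robot and the scene stay as the last step left them, time stands still between calls to the robot, and variables do not carry over. Pictures are saved under pics/ and viewed, at most 14 in all, crops included, and the job is handed in when it is done.

Besides the shell and the picture viewer there is one more tool, called after "Emit:" by a JSON object that holds its "api" and its "payload", one argument or row to a line. arm_command: Moves the arm, as the interface text tells. Shift numbers are shares of 0.15 m and turn numbers shares of 2 pi rad, none past 1 either way. Its arguments: {"type":"object","properties":{"commands":{"type":"array","items":{"type":"object","properties":{"tx":{"type":"number"},"ty":{"type":"number"},"tz":{"type":"number"},"yaw":{"type":"number"},"grip":{"type":"number"}}}},"squeeze":{"type":"number"}},"required":["commands"]}

```bash
ls; mkdir -p pics; python3 - <<'E'
from station import r
import cv2,numpy as np
s=r.read_state();print(s)
for n in("top","side"):
    p,d=r.snapshot(n);cv2.imwrite(f"pics/{n}0.png",cv2.resize(p[:,:,::-1],(800,600),interpolation=cv2.INTER_CUBIC));np.savez(f"{n}0.npz",p=p,d=d)
    c=r.camera_params(n);print(n,c)
E
```

```text
pics
{'time': 0.0, 'joint_pos': array([ 1.29297978e+00,  3.20292298e-01,  1.56570236e+00,  1.13736269e-05,
        1.25740804e+00, -1.99973188e-02]), 'qd': array([ 6.10570090e-05,  5.60212426e-05, -1.39113357e-03,  5.47083555e-04,
        1.36489696e-03,  1.02467483e-03]), 'joint_efforts': array([-1.27232734e-04, -4.15526032e+01, -2.34158689e+01, -1.01504384e-04,
        8.47415824e-03,  9.07211586e-06]), 'eef_pos': array([0.14646866, 0.55552358, 0.23047298]), 'tcp_rot': array([-1.39614386e-04,  1.28554573e-01,  9.91702023e-01, -8.94200610e-04]), 'wrist_force': array([-0.6619005 ,  0.36307329, -0.46876572]), 'torque': array([ 0.02237346,  0.00678377, -0.04404573]), 'grip_force': 0.0, 'finger_gap': 0.08541558836943396}
top {'fx': 435.86803403069365, 'fy': 435.86803403069365, 'cx': 254.12837314773822, 'cy': 189.41666214836738, 'distortion': array([-0.06982747,  0.        ,  0.        ,  0.        ,  0.        ]), 'R': array([[-0.0257184 , -0.9996061 ,  0.01123453],
       [-0.99522099,  0.02454334, -0.09451355],
       [ 0.09420058, -0.01361158, -0.99546018]]), 't': array([0.00483072, 0.55112713, 1.01554691])}
side {'fx': 347.90391761462297, 'fy': 347.90391761462297, 'cx': 253.06728923262244, 'cy': 193.24453653455546, 'distortion': array([-0.05544711,  0.        ,  0.        ,  0.        ,  0.        ]), 'R': array([[-0.84782912, -0.52995814,  0.01817013],
       [-0.40204496,  0.62009541, -0.67367762],
       [ 0.34575372, -0.57846871, -0.73880195]]), 't': array([0.4504226 , 0.21903906, 0.56719628])}
```

View pics/top0.png

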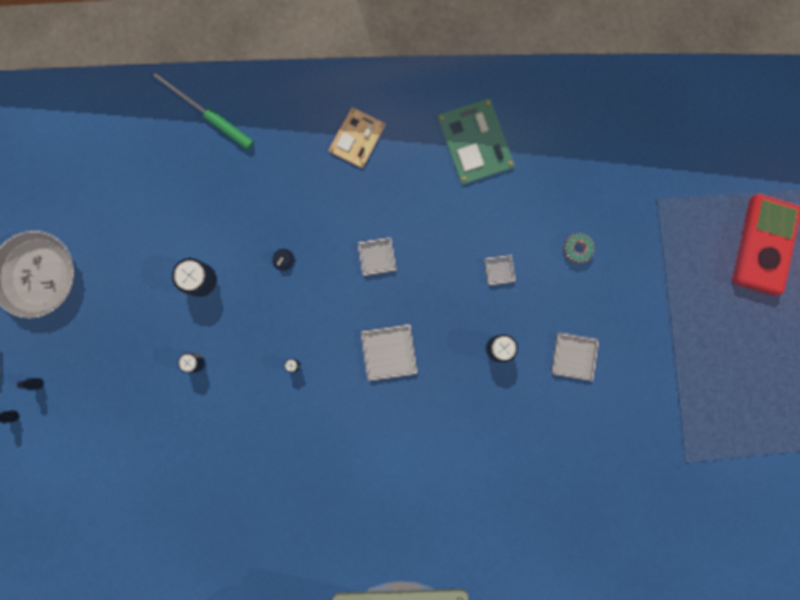

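View pics/side0.png

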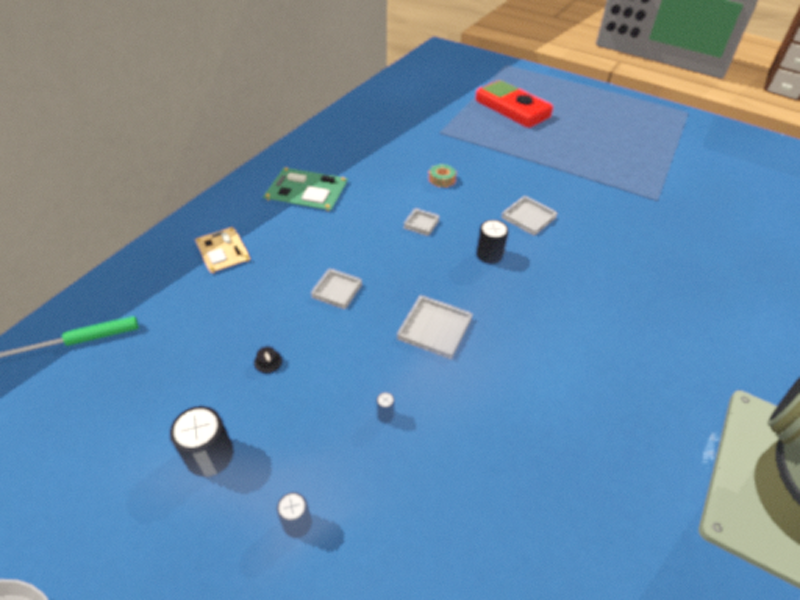

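The top view shows the cap tops at a (189,275), b (503,348), c (189,363) and d (291,366). The trays are at a (389,353), b (575,357), c (378,257) and d (500,270), with the knob at (284,260) and the choke at (579,248). In the side view the cap tops are at a (197,427), b (493,230), c (292,507) and d (385,401), and the trays at a (436,325), b (530,214), c (337,287) and d (422,221).

```bash
cat > h.py <<'E'
from station import r
import cv2,numpy as np
def K(c): return np.array([[c['fx'],0,c['cx']],[0,c['fy'],c['cy']],[0,0,1]])
def und(c,uv): return cv2.undistortPoints(np.array(uv,float).reshape(-1,1,2),K(c),c['distortion']).reshape(-1,2)
def tri(c1,uv1,c2,uv2):
    P=[np.c_[c['R'],c['t']] for c in(c1,c2)]
    X=cv2.triangulatePoints(P[0],P[1],und(c1,uv1).T,und(c2,uv2).T);return (X[:3]/X[3]).T
def onz(c,uv,z):
    q=und(c,uv);d=np.c_[q,np.ones(len(q))]@c['R'];o=-c['R'].T@c['t']
    return o+d*((z-o[2])/d[:,2])[:,None]
def blob(p,uv,w=26):
    """grey, bright blob holding/nearest uv -> contour in full-picture px"""
    x0,y0=max(int(uv[0])-w,0),max(int(uv[1])-w,0)
    q=p[y0:int(uv[1])+w,x0:int(uv[0])+w].astype(int)
    m=((q.min(2)>95)&(np.ptp(q,axis=2)<60)).astype(np.uint8)
    n,l,s,ct=cv2.connectedComponentsWithStats(m)
    k=1+np.argmax(s[1:,4]/(8+np.hypot(*(ct[1:]-[uv[0]-x0,uv[1]-y0]).T)**2))
    cs,_=cv2.findContours((l==k).astype(np.uint8),cv2.RETR_EXTERNAL,cv2.CHAIN_APPROX_NONE)
    return cs[0].reshape(-1,2)+[x0,y0],ct[k]+[x0,y0],s[k,4]
E
python3 - <<'E'
from h import *
T={'cap_a':(189,275),'cap_b':(503,348),'cap_c':(189,363),'cap_d':(291,366),'tray_a':(389,353),'tray_b':(575,357),'tray_c':(378,257),'tray_d':(500,270),'knob':(284,260),'choke':(579,248)}
S={'cap_a':(197,427),'cap_b':(493,230),'cap_c':(292,507),'cap_d':(385,401),'tray_a':(436,325),'tray_b':(530,214),'tray_c':(337,287),'tray_d':(422,221),'knob':(267,356),'choke':(442,173)}
ct,cs=r.camera_params('top'),r.camera_params('side')
it,is_=np.load('top0.npz'),np.load('side0.npz')
H={'cap_a':.06,'cap_b':.052,'cap_c':.045,'cap_d':.036}
for n in T:
    a=np.array(T[n])/1.5625;b=np.array(S[n])/1.5625
    e=tri(ct,[a],cs,[b])[0]
    out=[n,'eye',e.round(4)]
    if n[0] in'ct':
      if n!='choke':
        A,ca,na=blob(it['p'],a);B,cb,nb=blob(is_['p'],b)
        out+=['blob',na,nb,tri(ct,[ca],cs,[cb])[0].round(4)]
        z=H.get(n,.011)
        if n[1]=='r':
            xy=onz(ct,A+0.0,z)[:,:2].astype(np.float32);R=cv2.minAreaRect(xy*1000);out+=[np.round(R[0],1),np.round(R[1],1),round(R[2],1)]
            xy=onz(cs,B+0.0,z)[:,:2].astype(np.float32);R=cv2.minAreaRect(xy*1000);out+=['side',np.round(R[0],1),np.round(R[1],1),round(R[2],1)]
        else: out+=['onz',onz(ct,[ca],z)[0,:2].round(4),onz(cs,[cb],z)[0,:2].round(4)]
    print(*out)
c=r.camera_params('wrist');print(-c['R'].T@c['t'],c['R'].round(2),c['fx'])
E
```

```text
cap_a eye [0.5862 0.2996 0.0607] blob 301 600 [0.5873 0.301  0.0608] onz [0.5874 0.3012] [0.5878 0.3007]
cap_b eye [ 0.4675 -0.1643  0.0499] blob 196 158 [ 0.4676 -0.1647  0.0532] onz [ 0.4678 -0.1649] [ 0.4679 -0.1663]
cap_c eye [0.4572 0.3061 0.041 ] blob 109 287 [0.4576 0.3076 0.0455] onz [0.4577 0.3078] [0.4576 0.3074]
cap_d eye [0.449  0.1536 0.0335] blob 55 92 [0.4502 0.1541 0.0368] onz [0.4504 0.1544] [0.4502 0.1536]
tray_a eye [0.4647 0.0055 0.0076] blob 1066 1266 [0.4663 0.0065 0.0049] [466.6   6.1] [79.  78.7] 7.1 side [465.1   9.1] [81.2 86.7] 6.7
tray_b eye [ 0.4504 -0.2837  0.0079] blob 757 542 [ 0.4522 -0.2843  0.0053] [ 452.7 -282.9] [68.2 66.2] 78.9 side [ 450.8 -278.1] [78.4 71.7] 79.3
tray_c eye [0.6155 0.0193 0.0067] blob 496 551 [0.6168 0.0215 0.0062] [616.7  21.7] [55.1 53.8] 8.1 side [613.8  24.3] [59.2 62.2] 8.1
tray_d eye [ 0.5894 -0.172   0.0067] blob 329 278 [ 0.5909 -0.171   0.006 ] [ 590.6 -170.2] [45.1 43.9] 5.9 side [ 588.2 -166.9] [49.1 56.2] 5.6
knob eye [0.6144 0.1665 0.0115]
choke eye [ 0.621  -0.2966  0.0146]
[0.07482167 0.57309468 0.37400956] [[ 0.26  0.97 -0.  ]
 [ 0.93 -0.25  0.29]
 [ 0.28 -0.07 -0.96]] 293.8909027839921
```

The triangulated heights (60.8, 53.2, 45.5 and 36.8 mm) match the text, and so do the tray sizes. Next I work out the moves in tool axes.

```bash
cat > plan.py <<'E'
from station import r
import numpy as np, sys
from scipy.spatial.transform import Rotation as Ro
s=r.read_state();q=s['tcp_rot'];M=Ro.from_quat([q[1],q[2],q[3],q[0]]).as_matrix()
def leg(name,p0,p1):
    sh=M.T@(np.array(p1)-p0)/.15; n=int(np.ceil(max(abs(sh).max(),np.linalg.norm(sh)*.15/.2)))
    print(name,'total',sh.round(4),'calls',n,'each',(sh/n).round(4))
E
python3 - <<'E'
from plan import *
P=[('cap_c',.4577,.3076,.13),('tray_c',.6167,.0215,.13),('cap_d',.4503,.1541,.13),('tray_d',.5907,-.1705,.13),('cap_b',.4678,-.165,.13),('tray_b',.4525,-.2833,.13),('cap_a',.5874,.301,.13),('tray_a',.4665,.0062,.13)]
p=s['eef_pos']
for n,*x in P: leg(n,p,x);p=x
E
```

```text
cap_c total [-2.4278 -1.0685  0.6722] calls 3 each [-0.8093 -0.3562  0.2241]
tray_c total [-1.5113 -1.574   0.0025] calls 2 each [-0.7556 -0.787   0.0012]
cap_d total [ 1.2981e+00  5.7190e-01 -9.0000e-04] calls 2 each [ 6.49e-01  2.86e-01 -4.00e-04]
tray_d total [-1.4568 -1.8538  0.0029] calls 2 each [-0.7284 -0.9269  0.0015]
cap_b total [ 8.016e-01 -1.734e-01  3.000e-04] calls 1 each [ 8.016e-01 -1.734e-01  3.000e-04]
tray_b total [-0.1025 -0.7886  0.0013] calls 1 each [-0.1025 -0.7886  0.0013]
cap_a total [ 0.1236  3.9959 -0.0064] calls 4 each [ 0.0309  0.999  -0.0016]
tray_a total [ 0.2783 -2.1059  0.0034] calls 3 each [ 0.0928 -0.702   0.0011]
```

Emit:
{"api": "arm_command", "payload": {
  "commands": [
    {"tx":-0.81,"ty":-0.356,"tz":0.224,"grip":-1},
    {"tx":-0.81,"ty":-0.356,"tz":0.224,"grip":-1},
    {"tx":-0.81,"ty":-0.356,"tz":0.224,"grip":-1},
    {"tx":-0.81,"ty":-0.356,"tz":0.224,"grip":-1}
  ],
  "squeeze": 35
}}

```text
$.commands[0]: bad value
```

Emit:
{"api": "arm_command", "payload": {
  "commands": [
    {"tx":-0.81,"ty":-0.356,"tz":0.224,"grip":-1},
    {"tx":-0.81,"ty":-0.356,"tz":0.224,"grip":-1},
    {"tx":-0.81,"ty":-0.356,"tz":0.224,"grip":-1},
    {"tx":-0.81,"ty":-0.356,"tz":0.224,"grip":-1}
  ]
}}

```text
$.commands[0]: bad value
```

Emit:
{"api": "arm_command", "payload": {
  "commands": [
    {"tx":-0.81,"ty":-0.356,"tz":0.224,"grip":-1},
    {"tx":-0.81,"ty":-0.356,"tz":0.224,"grip":-1},
    {"tx":-0.81,"ty":-0.356,"tz":0.224,"grip":-1},
    {"tx":-0.81,"ty":-0.356,"tz":0.224,"grip":-1},
    {"tx":-0.81,"ty":-0.356,"tz":0.224,"grip":-1}
  ]
}}

```text
$.commands[0]: bad value
```

```bash
python3 - <<'E'
from plan import *
print(s['time'],s['eef_pos'],q,s['wrist_force'])
leg('down',s['eef_pos'],(.4577,.3076,.012))
from h import *
c=r.camera_params('wrist');p,d=r.snapshot('wrist');cv2.imwrite('pics/w1.png',p[:,:,::-1])
for x in((.4577,.3076,.045),):
    print(cv2.projectPoints(np.array([x]),cv2.Rodrigues(c['R'])[0],c['t'],K(c),c['distortion'])[0])
E
```

```text
0.1 [0.14647667 0.55557695 0.23058281] [-1.24017110e-04  1.28550525e-01  9.91702637e-01 -7.92152731e-04] [-0.38419236  0.23395503 -0.1341659 ]
down total [-2.4278 -1.0672  1.4588] calls 3 each [-0.8093 -0.3557  0.4863]
[[[154.63706787 409.56929801]]]
```

View pics/w1.png

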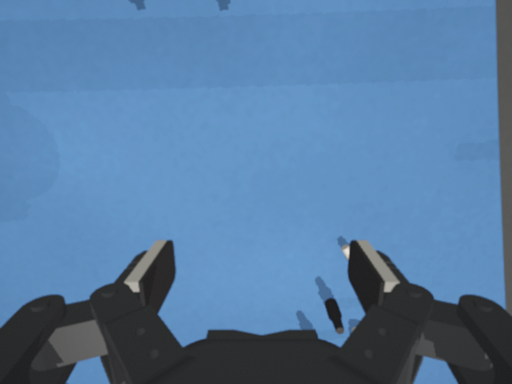

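The moves were refused and the arm hasn't moved; the wrist view shows only bench between the fingers. All fields are probably required, so I'll add yaw.

Emit:
{"api": "arm_command", "payload": {
  "commands": [
    {"tx":-0.81,"ty":-0.356,"tz":0.224,"yaw":0,"grip":-1},
    {"tx":-0.81,"ty":-0.356,"tz":0.224,"yaw":0,"grip":-1},
    {"tx":-0.81,"ty":-0.356,"tz":0.224,"yaw":0,"grip":-1},
    {"tx":-0.81,"ty":-0.356,"tz":0.224,"yaw":0,"grip":-1}
  ],
  "squeeze": 35
}}

```text
time: 0.48
eef_pos: [0.2529, 0.4694, 0.1959]
tcp_rot: [0.0, 0.13, 0.992, -0.002]
wrist_force: [-0.1, 0.3, 0.5]
finger_gap: 0.0855
grip_force: 0.0
```

Emit:
{"api": "arm_command", "payload": {
  "commands": [
    {"tx":-0.81,"ty":-0.356,"tz":0.224,"yaw":0,"grip":-1},
    {"tx":-0.81,"ty":-0.356,"tz":0.224,"yaw":0,"grip":-1},
    {"tx":-0.81,"ty":-0.356,"tz":0.224,"yaw":0,"grip":-1},
    {"tx":-0.81,"ty":-0.356,"tz":0.224,"yaw":0,"grip":-1}
  ]
}}

```text
time: 0.82
eef_pos: [0.3569, 0.3874, 0.1626]
tcp_rot: [-0.0, 0.13, 0.991, -0.002]
wrist_force: [-0.5, -0.5, -0.6]
finger_gap: 0.0853
grip_force: 0.0
```

Emit:
{"api": "arm_command", "payload": {
  "commands": [
    {"tx":-0.808,"ty":-0.356,"tz":0.224,"yaw":0,"grip":-1},
    {"tx":-0.808,"ty":-0.356,"tz":0.224,"yaw":0,"grip":-1},
    {"tx":-0.808,"ty":-0.356,"tz":0.224,"yaw":0,"grip":-1},
    {"tx":-0.808,"ty":-0.356,"tz":0.224,"yaw":0,"grip":-1},
    {"tx":-0.808,"ty":-0.356,"tz":0.224,"yaw":0,"grip":-1}
  ]
}}

```text
time: 1.23
eef_pos: [0.4594, 0.3066, 0.1294]
tcp_rot: [-0.001, 0.131, 0.991, -0.001]
wrist_force: [-0.5, 0.0, 0.4]
finger_gap: 0.0855
grip_force: 0.0
```

```bash
python3 - <<'E'
from plan import *
print(s['time'],s['eef_pos'],q,s['wrist_force'])
leg('down',s['eef_pos'],(.4577,.3076,.012))
from h import *
c=r.camera_params('wrist');p,d=r.snapshot('wrist');cv2.imwrite('pics/w2.png',p[:,:,::-1])
print(cv2.projectPoints(np.array([(.4577,.3076,.045)]),cv2.Rodrigues(c['R'])[0],c['t'],K(c),c['distortion'])[0])
E
```

```text
1.2333 [0.45944598 0.30656763 0.12941734] [-5.82994707e-04  1.30589597e-01  9.91436176e-01 -5.70585878e-04] [-0.45609991  0.00093984  0.36714567]
down total [0.0122 0.0046 0.7828] calls 1 each [0.0122 0.0046 0.7828]
[[[264.08886702 194.28554475]]]
```

View pics/w2.png

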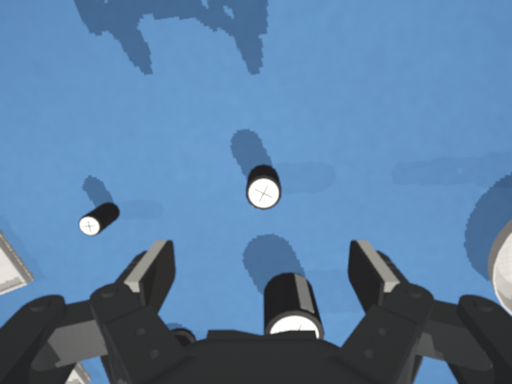

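The wrist view shows cap_c's top at (264,193), against a predicted (264,194), so the measurement holds. I descend and grip.

Emit:
{"api": "arm_command", "payload": {
  "commands": [
    {"tx":0.012,"ty":0.005,"tz":0.25,"yaw":0,"grip":-1},
    {"tx":0.012,"ty":0.005,"tz":0.5,"yaw":0,"grip":-1},
    {"tx":0.012,"ty":0.005,"tz":0.7,"yaw":0,"grip":-1},
    {"tx":0.012,"ty":0.005,"tz":0.784,"yaw":0,"grip":-0.5},
    {"tx":0.012,"ty":0.005,"tz":0.784,"yaw":0,"grip":-0.2}
  ]
}}

```text
time: 1.7
eef_pos: [0.4531, 0.3096, 0.0102]
tcp_rot: [-0.003, 0.128, 0.992, -0.002]
wrist_force: [-0.4, 0.2, 0.7]
finger_gap: 0.064
grip_force: 0.0
```

Emit:
{"api": "arm_command", "payload": {
  "commands": [
    {"tx":0,"ty":0,"tz":0,"yaw":0,"grip":0.1},
    {"tx":0,"ty":0,"tz":0,"yaw":0,"grip":1},
    {"tx":0,"ty":0,"tz":0,"yaw":0,"grip":1},
    {"tx":0,"ty":0,"tz":0,"yaw":0,"grip":1},
    {"tx":0,"ty":0,"tz":0,"yaw":0,"grip":1}
  ]
}}

```text
time: 2.12
eef_pos: [0.4573, 0.3107, 0.0148]
tcp_rot: [0.001, 0.129, 0.992, 0.002]
wrist_force: [-1.9, 2.0, 7.2]
finger_gap: 0.0291
grip_force: 34.8
```

```bash
python3 - <<'E'
from plan import *
print(s['time'],s['eef_pos'],q,s['wrist_force'],s['finger_gap'])
E
```

```text
2.1167 [0.45730578 0.31067119 0.0148286 ] [0.00130747 0.1287148  0.99167944 0.00163576] [-1.93693393  2.02130832  7.16187357] 0.029067784149897025
```

Emit:
{"api": "arm_command", "payload": {
  "commands": [
    {"tx":0,"ty":0,"tz":-0.2,"yaw":0,"grip":1},
    {"tx":0,"ty":0,"tz":-0.4,"yaw":0,"grip":1},
    {"tx":0,"ty":0,"tz":-0.6,"yaw":0,"grip":1},
    {"tx":0,"ty":0,"tz":-0.78,"yaw":0,"grip":1},
    {"tx":0,"ty":0,"tz":-0.78,"yaw":0,"grip":1}
  ]
}}

```text
time: 2.53
eef_pos: [0.4594, 0.3113, 0.1361]
tcp_rot: [0.005, 0.129, 0.992, 0.004]
wrist_force: [1.0, 0.4, -0.8]
finger_gap: 0.0288
grip_force: 34.7
```

```bash
python3 - <<'E'
from plan import *
print(s['time'],s['eef_pos'],q,s['wrist_force'],s['finger_gap'],s['grip_force'])
from h import *
leg('tray_c',s['eef_pos'],(.6167,.0215,.13))
for n in("top","side"):
    p,d=r.snapshot(n);cv2.imwrite(f"pics/{n}1.png",p[:,:,::-1])
E
```

```text
2.5333 [0.45942059 0.31127843 0.136142  ] [0.00468263 0.12865915 0.99166991 0.0039601 ] [ 0.98821366  0.43408444 -0.8332877 ] 0.02880852642676627 34.73376989364624
tray_c total [-1.5065 -1.6007  0.0389] calls 2 each [-0.7532 -0.8003  0.0195]
```

View pics/side1.png

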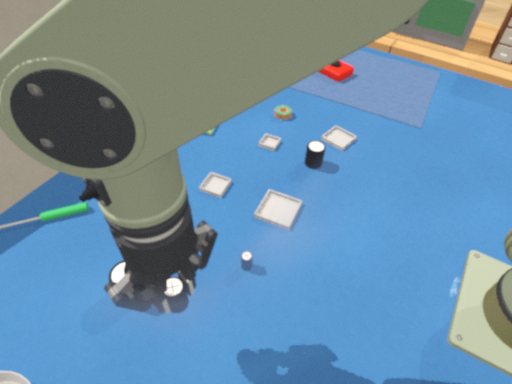

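Cap_c is held between the fingers in the side view, at about (173,287). I carry it to tray_c.

Emit:
{"api": "arm_command", "payload": {
  "commands": [
    {"tx":-0.754,"ty":-0.796,"tz":0.0,"yaw":0,"grip":1},
    {"tx":-0.754,"ty":-0.796,"tz":0.0,"yaw":0,"grip":1},
    {"tx":-0.754,"ty":-0.796,"tz":0.0,"yaw":0,"grip":1},
    {"tx":-0.754,"ty":-0.796,"tz":0.0,"yaw":0,"grip":1}
  ]
}}

```text
time: 2.97
eef_pos: [0.5348, 0.1632, 0.1283]
tcp_rot: [-0.001, 0.128, 0.992, -0.001]
wrist_force: [1.3, 0.9, -0.5]
finger_gap: 0.029
grip_force: 34.8
```

Emit:
{"api": "arm_command", "payload": {
  "commands": [
    {"tx":-0.754,"ty":-0.796,"tz":0.0,"yaw":0,"grip":1},
    {"tx":-0.754,"ty":-0.796,"tz":0.0,"yaw":0,"grip":1},
    {"tx":-0.754,"ty":-0.796,"tz":0.0,"yaw":0,"grip":1},
    {"tx":-0.754,"ty":-0.796,"tz":0.0,"yaw":0,"grip":1},
    {"tx":-0.754,"ty":-0.796,"tz":0.0,"yaw":0,"grip":1}
  ]
}}

```text
time: 3.38
eef_pos: [0.6165, 0.0145, 0.128]
tcp_rot: [0.0, 0.131, 0.991, -0.001]
wrist_force: [0.0, 0.9, 0.1]
finger_gap: 0.0288
grip_force: 34.9
```

Emit:
{"api": "arm_command", "payload": {
  "commands": [
    {"tx":0,"ty":0,"tz":0.0,"yaw":0,"grip":1},
    {"tx":0,"ty":0,"tz":0.0,"yaw":0,"grip":1},
    {"tx":0,"ty":0,"tz":0.0,"yaw":0,"grip":1}
  ]
}}

```text
time: 3.63
eef_pos: [0.613, 0.022, 0.129]
tcp_rot: [-0.001, 0.128, 0.992, 0.0]
wrist_force: [-0.8, 0.5, -0.5]
finger_gap: 0.0292
grip_force: 34.9
```

```bash
python3 - <<'E'
from plan import *
print(s['time'],s['eef_pos'],q,s['wrist_force'],s['finger_gap'],s['grip_force'])
from h import *
leg('tray_c',s['eef_pos'],(.6167,.0215,.016))
c=r.camera_params('wrist');p,d=r.snapshot('wrist');cv2.imwrite('pics/w3.png',p[:,:,::-1])
print(cv2.projectPoints(np.array([(.6167,.0215,.003),(*s['eef_pos'][:2],.045+s['eef_pos'][2]-.0148)]),cv2.Rodrigues(c['R'])[0],c['t'],K(c),c['distortion'])[0])
E
```

```text
3.6333 [0.61297415 0.02200149 0.12897554] [-1.24491685e-03  1.27967992e-01  9.91777515e-01  6.48239138e-05] [-0.7713734   0.45370262 -0.50998907] 0.029172066806284452 34.858168959617615
tray_c total [-0.0267  0.0032  0.7531] calls 1 each [-0.0267  0.0032  0.7531]
[[[263.52570306 187.08053185]]

 [[265.0694948  276.51039471]]]
```

View pics/w3.png

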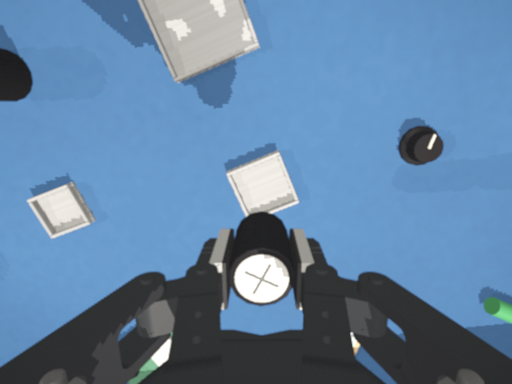

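The tray's rim centre is at (263,184), close to the predicted (263,187), and the cap top is at (261,279). I lower it.

Emit:
{"api": "arm_command", "payload": {
  "commands": [
    {"tx":-0.02,"ty":0.008,"tz":0.2,"yaw":0,"grip":1},
    {"tx":-0.02,"ty":0.008,"tz":0.4,"yaw":0,"grip":1},
    {"tx":-0.02,"ty":0.008,"tz":0.54,"yaw":0,"grip":1},
    {"tx":-0.02,"ty":0.008,"tz":0.62,"yaw":0,"grip":1},
    {"tx":-0.02,"ty":0.008,"tz":0.62,"yaw":0,"grip":1}
  ]
}}

```text
time: 4.1
eef_pos: [0.615, 0.0224, 0.0342]
tcp_rot: [-0.003, 0.128, 0.992, -0.0]
wrist_force: [-0.2, -0.9, -1.1]
finger_gap: 0.0294
grip_force: 34.8
```

Emit:
{"api": "arm_command", "payload": {
  "commands": [
    {"tx":0,"ty":0,"tz":0.03,"yaw":0,"grip":1},
    {"tx":0,"ty":0,"tz":0.07,"yaw":0,"grip":1},
    {"tx":0,"ty":0,"tz":0.1,"yaw":0,"grip":1},
    {"tx":0,"ty":0,"tz":0.11,"yaw":0,"grip":1},
    {"tx":0,"ty":0,"tz":0.11,"yaw":0,"grip":1}
  ]
}}

```text
time: 4.52
eef_pos: [0.6175, 0.0213, 0.0205]
tcp_rot: [0.0, 0.129, 0.992, 0.0]
wrist_force: [-0.8, -0.4, 0.6]
finger_gap: 0.029
grip_force: 34.8
```

Emit:
{"api": "arm_command", "payload": {
  "commands": [
    {"tx":0,"ty":0,"tz":0,"yaw":0,"grip":1},
    {"tx":0,"ty":0,"tz":0,"yaw":0,"grip":1},
    {"tx":0,"ty":0,"tz":0,"yaw":0,"grip":1}
  ]
}}

```text
time: 4.77
eef_pos: [0.6177, 0.0212, 0.0208]
tcp_rot: [0.0, 0.129, 0.992, 0.0]
wrist_force: [0.3, 0.0, -0.5]
finger_gap: 0.0291
grip_force: 34.8
```

Emit:
{"api": "arm_command", "payload": {
  "commands": [
    {"tx":0,"ty":0,"tz":0.01,"yaw":0,"grip":1},
    {"tx":0,"ty":0,"tz":0.018,"yaw":0,"grip":1},
    {"tx":0,"ty":0,"tz":0.018,"yaw":0,"grip":1},
    {"tx":0,"ty":0,"tz":0.018,"yaw":0,"grip":1}
  ]
}}

```text
time: 5.1
eef_pos: [0.6176, 0.0212, 0.0179]
tcp_rot: [0.0, 0.129, 0.992, 0.0]
wrist_force: [-0.0, 0.1, 2.1]
finger_gap: 0.0293
grip_force: 35.0
```

Emit:
{"api": "arm_command", "payload": {
  "commands": [
    {"tx":0,"ty":0,"tz":0,"yaw":0,"grip":0.1},
    {"tx":0,"ty":0,"tz":0,"yaw":0,"grip":-0.2},
    {"tx":0,"ty":0,"tz":0,"yaw":0,"grip":-0.6},
    {"tx":0,"ty":0,"tz":0,"yaw":0,"grip":-1},
    {"tx":0,"ty":0,"tz":0,"yaw":0,"grip":-1}
  ]
}}

```text
time: 5.52
eef_pos: [0.6174, 0.0213, 0.0176]
tcp_rot: [-0.0, 0.129, 0.992, 0.0]
wrist_force: [-0.1, 0.1, 0.6]
finger_gap: 0.0841
grip_force: 0.0
```

Emit:
{"api": "arm_command", "payload": {
  "commands": [
    {"tx":0,"ty":0,"tz":-0.1,"yaw":0,"grip":-1},
    {"tx":0,"ty":0,"tz":-0.3,"yaw":0,"grip":-1},
    {"tx":0,"ty":0,"tz":-0.5,"yaw":0,"grip":-1},
    {"tx":0,"ty":0,"tz":-0.75,"yaw":0,"grip":-1},
    {"tx":0,"ty":0,"tz":-0.75,"yaw":0,"grip":-1}
  ]
}}

```text
time: 5.93
eef_pos: [0.6218, 0.0214, 0.1379]
tcp_rot: [0.007, 0.129, 0.992, 0.001]
wrist_force: [1.4, -0.2, 1.6]
finger_gap: 0.0852
grip_force: 0.0
```

Emit:
{"api": "arm_command", "payload": {
  "commands": [
    {"tx":0,"ty":0,"tz":0,"yaw":0,"grip":-1},
    {"tx":0,"ty":0,"tz":0,"yaw":0,"grip":-1},
    {"tx":0,"ty":0,"tz":0,"yaw":0,"grip":-1},
    {"tx":0,"ty":0,"tz":0,"yaw":0,"grip":-1}
  ]
}}

```text
time: 6.27
eef_pos: [0.6164, 0.0213, 0.1285]
tcp_rot: [-0.002, 0.129, 0.992, -0.0]
wrist_force: [-0.0, 0.7, -0.4]
finger_gap: 0.0854
grip_force: 0.0
```

```bash
python3 - <<'E'
from plan import *
print(s['time'],s['eef_pos'],q,s['wrist_force'],s['finger_gap'],s['grip_force'])
from h import *
leg('cap_d',s['eef_pos'],(.4503,.1541,.13))
c=r.camera_params('wrist');p,d=r.snapshot('wrist');cv2.imwrite('pics/w4.png',p[:,:,::-1])
print(cv2.projectPoints(np.array([(.6167,.0215,.048)]),cv2.Rodrigues(c['R'])[0],c['t'],K(c),c['distortion'])[0])
E
```

```text
6.2667 [0.61643452 0.02125261 0.12849265] [-1.63296893e-03  1.28523321e-01  9.91705121e-01 -2.07596485e-04] [-0.027366    0.65073085 -0.36558994] 0.08540599800603532 0.0
cap_d total [ 1.2968  0.574  -0.0064] calls 2 each [ 0.6484  0.287  -0.0032]
[[[263.80511213 198.5325841 ]]]
```

View pics/w4.png

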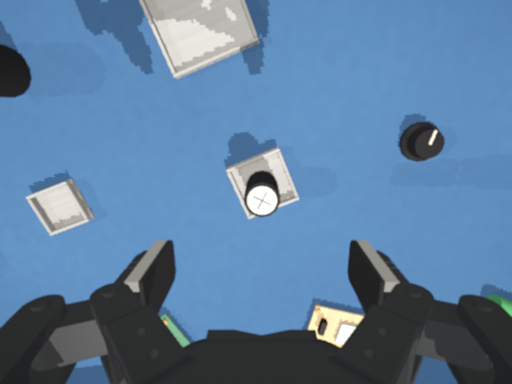

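Cap_c stands centred in tray_c at (262,199), against a predicted (264,198). On to cap_d.

Emit:
{"api": "arm_command", "payload": {
  "commands": [
    {"tx":0.652,"ty":0.287,"tz":0.0,"yaw":0,"grip":-1},
    {"tx":0.652,"ty":0.287,"tz":0.0,"yaw":0,"grip":-1},
    {"tx":0.652,"ty":0.287,"tz":0.0,"yaw":0,"grip":-1},
    {"tx":0.652,"ty":0.287,"tz":0.0,"yaw":0,"grip":-1}
  ]
}}

```text
time: 6.65
eef_pos: [0.5291, 0.0898, 0.1291]
tcp_rot: [-0.003, 0.127, 0.992, -0.0]
wrist_force: [0.2, 0.5, 0.5]
finger_gap: 0.0853
grip_force: 0.0
```

Emit:
{"api": "arm_command", "payload": {
  "commands": [
    {"tx":0.652,"ty":0.287,"tz":0.0,"yaw":0,"grip":-1},
    {"tx":0.652,"ty":0.287,"tz":0.0,"yaw":0,"grip":-1},
    {"tx":0.652,"ty":0.287,"tz":0.0,"yaw":0,"grip":-1},
    {"tx":0.652,"ty":0.287,"tz":0.0,"yaw":0,"grip":-1}
  ]
}}

```text
time: 6.98
eef_pos: [0.4466, 0.1558, 0.1295]
tcp_rot: [-0.002, 0.127, 0.992, -0.0]
wrist_force: [-0.3, 0.0, -0.5]
finger_gap: 0.0858
grip_force: 0.0
```

Emit:
{"api": "arm_command", "payload": {
  "commands": [
    {"tx":0,"ty":0,"tz":0.25,"yaw":0,"grip":-1},
    {"tx":0,"ty":0,"tz":0.42,"yaw":0,"grip":-1},
    {"tx":0,"ty":0,"tz":0.42,"yaw":0,"grip":-1},
    {"tx":0,"ty":0,"tz":0.42,"yaw":0,"grip":-1},
    {"tx":0,"ty":0,"tz":0.42,"yaw":0,"grip":-1}
  ]
}}

```text
time: 7.4
eef_pos: [0.4518, 0.1543, 0.068]
tcp_rot: [0.001, 0.129, 0.992, 0.0]
wrist_force: [0.6, 0.4, 0.4]
finger_gap: 0.0853
grip_force: 0.0
```

Emit:
{"api": "arm_command", "payload": {
  "commands": [
    {"tx":0,"ty":0,"tz":0,"yaw":0,"grip":-1},
    {"tx":0,"ty":0,"tz":0,"yaw":0,"grip":-1},
    {"tx":0,"ty":0,"tz":0,"yaw":0,"grip":-1},
    {"tx":0,"ty":0,"tz":0,"yaw":0,"grip":-1},
    {"tx":0,"ty":0,"tz":0,"yaw":0,"grip":-1}
  ]
}}

```text
time: 7.82
eef_pos: [0.4505, 0.1544, 0.0677]
tcp_rot: [0.0, 0.129, 0.992, 0.0]
wrist_force: [0.0, -0.0, -0.1]
finger_gap: 0.0854
grip_force: 0.0
```

```bash
python3 - <<'E'
from plan import *
print(s['time'],s['eef_pos'],q,s['wrist_force'],s['finger_gap'],s['grip_force'])
from h import *
leg('cap_d',s['eef_pos'],(.4503,.1541,.010))
c=r.camera_params('wrist');p,d=r.snapshot('wrist');cv2.imwrite('pics/w5.png',p[:,:,::-1])
uv=cv2.projectPoints(np.array([(.4503,.1541,.036)]),cv2.Rodrigues(c['R'])[0],c['t'],K(c),c['distortion'])[0].reshape(-1);b=blob(p,uv);print(uv,b[1:],onz(c,[b[1]],.036))
E
```

```text
7.8167 [0.45045729 0.1544426  0.06768704] [4.40577123e-04 1.28508347e-01 9.91708301e-01 2.37256106e-04] [ 0.0291645  -0.00267943 -0.07313571] 0.08539262887056678 0.0
cap_d total [ 0.0007 -0.0027  0.3846] calls 1 each [ 0.0007 -0.0027  0.3846]
[263.24749687 221.60042571] (array([261.09482759, 219.61206897]), np.int32(580)) [[0.4486162  0.15311595 0.036     ]]
```

Emit:
{"api": "arm_command", "payload": {
  "commands": [
    {"tx":0.007,"ty":-0.005,"tz":0.12,"yaw":0,"grip":-0.6},
    {"tx":0.007,"ty":-0.005,"tz":0.25,"yaw":0,"grip":-0.2},
    {"tx":0.007,"ty":-0.005,"tz":0.34,"yaw":0,"grip":-0.1},
    {"tx":0.007,"ty":-0.005,"tz":0.384,"yaw":0,"grip":-0.1},
    {"tx":0.007,"ty":-0.005,"tz":0.384,"yaw":0,"grip":-0.1}
  ],
  "squeeze": 25
}}

```text
time: 8.28
eef_pos: [0.4481, 0.1537, 0.0085]
tcp_rot: [-0.001, 0.129, 0.992, -0.001]
wrist_force: [-0.5, -1.0, -0.5]
finger_gap: 0.0469
grip_force: 0.0
```

Emit:
{"api": "arm_command", "payload": {
  "commands": [
    {"tx":0,"ty":0,"tz":0,"yaw":0,"grip":0.1},
    {"tx":0,"ty":0,"tz":0,"yaw":0,"grip":0.3},
    {"tx":0,"ty":0,"tz":0,"yaw":0,"grip":1},
    {"tx":0,"ty":0,"tz":0,"yaw":0,"grip":1},
    {"tx":0,"ty":0,"tz":0,"yaw":0,"grip":1}
  ]
}}

```text
time: 8.7
eef_pos: [0.4498, 0.1542, 0.0105]
tcp_rot: [0.001, 0.128, 0.992, 0.0]
wrist_force: [-0.4, -0.6, 4.8]
finger_gap: 0.019
grip_force: 24.6
```

Emit:
{"api": "arm_command", "payload": {
  "commands": [
    {"tx":0,"ty":0,"tz":0,"yaw":0,"grip":1},
    {"tx":0,"ty":0,"tz":0,"yaw":0,"grip":1}
  ]
}}

```text
time: 8.87
eef_pos: [0.4498, 0.1542, 0.0105]
tcp_rot: [0.001, 0.129, 0.992, 0.0]
wrist_force: [0.3, 0.3, 6.5]
finger_gap: 0.019
grip_force: 24.7
```

Emit:
{"api": "arm_command", "payload": {
  "commands": [
    {"tx":0,"ty":0,"tz":-0.1,"yaw":0,"grip":1},
    {"tx":0,"ty":0,"tz":-0.3,"yaw":0,"grip":1},
    {"tx":0,"ty":0,"tz":-0.5,"yaw":0,"grip":1},
    {"tx":0,"ty":0,"tz":-0.7,"yaw":0,"grip":1},
    {"tx":0,"ty":0,"tz":-0.8,"yaw":0,"grip":1}
  ]
}}

```text
time: 9.28
eef_pos: [0.4504, 0.1543, 0.1329]
tcp_rot: [0.002, 0.129, 0.992, 0.001]
wrist_force: [0.4, 0.3, -0.0]
finger_gap: 0.019
grip_force: 24.5
```

Emit:
{"api": "arm_command", "payload": {
  "commands": [
    {"tx":-0.146,"ty":-0.185,"tz":0,"yaw":0,"grip":1},
    {"tx":-0.292,"ty":-0.37,"tz":0,"yaw":0,"grip":1},
    {"tx":-0.438,"ty":-0.556,"tz":0,"yaw":0,"grip":1},
    {"tx":-0.584,"ty":-0.741,"tz":0,"yaw":0,"grip":1},
    {"tx":-0.7305,"ty":-0.9265,"tz":0,"yaw":0,"grip":1}
  ]
}}

```text
time: 9.7
eef_pos: [0.5197, -0.0099, 0.1297]
tcp_rot: [-0.0, 0.128, 0.992, 0.0]
wrist_force: [0.3, 0.4, -0.1]
finger_gap: 0.0192
grip_force: 24.6
```

Emit:
{"api": "arm_command", "payload": {
  "commands": [
    {"tx":-0.146,"ty":-0.185,"tz":0,"yaw":0,"grip":1},
    {"tx":-0.292,"ty":-0.37,"tz":0,"yaw":0,"grip":1},
    {"tx":-0.438,"ty":-0.556,"tz":0,"yaw":0,"grip":1},
    {"tx":-0.6,"ty":-0.76,"tz":0,"yaw":0,"grip":1},
    {"tx":-0.7305,"ty":-0.9265,"tz":0,"yaw":0,"grip":1}
  ]
}}

```text
time: 10.12
eef_pos: [0.5906, -0.1732, 0.1294]
tcp_rot: [0.0, 0.129, 0.992, -0.0]
wrist_force: [0.8, 1.1, -0.9]
finger_gap: 0.0193
grip_force: 24.6
```

Emit:
{"api": "arm_command", "payload": {
  "commands": [
    {"tx":0,"ty":0,"tz":0.1,"yaw":0,"grip":1},
    {"tx":0,"ty":0,"tz":0.2,"yaw":0,"grip":1},
    {"tx":0,"ty":0,"tz":0.3,"yaw":0,"grip":1},
    {"tx":0,"ty":0,"tz":0.4,"yaw":0,"grip":1},
    {"tx":0,"ty":0,"tz":0.45,"yaw":0,"grip":1}
  ]
}}

```text
time: 10.53
eef_pos: [0.5887, -0.1705, 0.06]
tcp_rot: [-0.002, 0.129, 0.992, 0.0]
wrist_force: [-0.3, -0.1, -0.8]
finger_gap: 0.019
grip_force: 24.6
```

Emit:
{"api": "arm_command", "payload": {
  "commands": [
    {"tx":0,"ty":0,"tz":0,"yaw":0,"grip":1},
    {"tx":0,"ty":0,"tz":0,"yaw":0,"grip":1},
    {"tx":0,"ty":0,"tz":0,"yaw":0,"grip":1},
    {"tx":0,"ty":0,"tz":0,"yaw":0,"grip":1},
    {"tx":0,"ty":0,"tz":0,"yaw":0,"grip":1}
  ]
}}

```text
time: 10.95
eef_pos: [0.5906, -0.1708, 0.0631]
tcp_rot: [0.001, 0.128, 0.992, -0.0]
wrist_force: [0.3, -0.1, -0.5]
finger_gap: 0.0191
grip_force: 24.6
```

```bash
python3 - <<'E'
from plan import *
print(s['time'],s['eef_pos'],q,s['wrist_force'],s['finger_gap'],s['grip_force'])
leg('tray_d',s['eef_pos'],(.5907,-.1705,.0135))
E
```

```text
10.95 [ 0.59064036 -0.17078512  0.06307273] [ 9.18130702e-04  1.28488171e-01  9.91710610e-01 -1.10269985e-04] [ 0.25772996 -0.10071363 -0.52746985] 0.019090653388143437 24.58587259054184
tray_d total [0.0007 0.0019 0.3305] calls 1 each [0.0007 0.0019 0.3305]
```

Emit:
{"api": "arm_command", "payload": {
  "commands": [
    {"tx":0,"ty":0,"tz":0.12,"yaw":0,"grip":1},
    {"tx":0,"ty":0,"tz":0.22,"yaw":0,"grip":1},
    {"tx":0,"ty":0,"tz":0.28,"yaw":0,"grip":1},
    {"tx":0,"ty":0,"tz":0.31,"yaw":0,"grip":1},
    {"tx":0,"ty":0,"tz":0.32,"yaw":0,"grip":1}
  ]
}}

```text
time: 11.37
eef_pos: [0.5899, -0.1706, 0.0136]
tcp_rot: [-0.0, 0.129, 0.992, 0.0]
wrist_force: [0.2, 1.0, -0.6]
finger_gap: 0.0189
grip_force: 24.6
```

Emit:
{"api": "arm_command", "payload": {
  "commands": [
    {"tx":0,"ty":0,"tz":0,"yaw":0,"grip":1},
    {"tx":0,"ty":0,"tz":0.005,"yaw":0,"grip":1},
    {"tx":0,"ty":0,"tz":0.01,"yaw":0,"grip":1},
    {"tx":0,"ty":0,"tz":0.01,"yaw":0,"grip":1},
    {"tx":0,"ty":0,"tz":0.01,"yaw":0,"grip":1}
  ]
}}

```text
time: 11.78
eef_pos: [0.5907, -0.1709, 0.0135]
tcp_rot: [0.001, 0.129, 0.992, -0.0]
wrist_force: [0.4, 0.7, 3.8]
finger_gap: 0.019
grip_force: 24.9
```

Contact at 3.8 N, so I release, raise and go to cap_b.

Emit:
{"api": "arm_command", "payload": {
  "commands": [
    {"tx":0,"ty":0,"tz":0,"yaw":0,"grip":0.3},
    {"tx":0,"ty":0,"tz":0,"yaw":0,"grip":0},
    {"tx":0,"ty":0,"tz":0,"yaw":0,"grip":-0.6},
    {"tx":0,"ty":0,"tz":0,"yaw":0,"grip":-1},
    {"tx":0,"ty":0,"tz":0,"yaw":0,"grip":-1}
  ]
}}

```text
time: 12.2
eef_pos: [0.5899, -0.1707, 0.0124]
tcp_rot: [-0.0, 0.129, 0.992, 0.0]
wrist_force: [0.1, -0.8, -1.3]
finger_gap: 0.0764
grip_force: 0.0
```

Emit:
{"api": "arm_command", "payload": {
  "commands": [
    {"tx":0,"ty":0,"tz":-0.1,"yaw":0,"grip":-1},
    {"tx":0,"ty":0,"tz":-0.3,"yaw":0,"grip":-1},
    {"tx":0,"ty":0,"tz":-0.5,"yaw":0,"grip":-1},
    {"tx":0,"ty":0,"tz":-0.7,"yaw":0,"grip":-1},
    {"tx":0,"ty":0,"tz":-0.78,"yaw":0,"grip":-1}
  ]
}}

```text
time: 12.62
eef_pos: [0.592, -0.1713, 0.1339]
tcp_rot: [0.003, 0.129, 0.992, -0.001]
wrist_force: [1.5, -1.0, 0.9]
finger_gap: 0.0856
grip_force: 0.0
```

Emit:
{"api": "arm_command", "payload": {
  "commands": [
    {"tx":0.2,"ty":-0.043,"tz":0,"yaw":0,"grip":-1},
    {"tx":0.4,"ty":-0.086,"tz":0,"yaw":0,"grip":-1},
    {"tx":0.6,"ty":-0.13,"tz":0,"yaw":0,"grip":-1},
    {"tx":0.802,"ty":-0.173,"tz":0,"yaw":0,"grip":-1},
    {"tx":0.802,"ty":-0.173,"tz":0,"yaw":0,"grip":-1}
  ]
}}

```text
time: 13.03
eef_pos: [0.4605, -0.1637, 0.1289]
tcp_rot: [-0.004, 0.129, 0.992, 0.001]
wrist_force: [-0.6, -0.4, -0.6]
finger_gap: 0.0858
grip_force: 0.0
```

Emit:
{"api": "arm_command", "payload": {
  "commands": [
    {"tx":0,"ty":0,"tz":0.15,"yaw":0,"grip":-1},
    {"tx":0,"ty":0,"tz":0.25,"yaw":0,"grip":-1},
    {"tx":0,"ty":0,"tz":0.25,"yaw":0,"grip":-1},
    {"tx":0,"ty":0,"tz":0.25,"yaw":0,"grip":-1},
    {"tx":0,"ty":0,"tz":0.25,"yaw":0,"grip":-1}
  ]
}}

```text
time: 13.45
eef_pos: [0.468, -0.1653, 0.0927]
tcp_rot: [0.001, 0.128, 0.992, -0.0]
wrist_force: [-0.6, 0.4, 0.9]
finger_gap: 0.0854
grip_force: 0.0
```

Emit:
{"api": "arm_command", "payload": {
  "commands": [
    {"tx":0,"ty":0,"tz":0,"yaw":0,"grip":-1},
    {"tx":0,"ty":0,"tz":0,"yaw":0,"grip":-1},
    {"tx":0,"ty":0,"tz":0,"yaw":0,"grip":-1},
    {"tx":0,"ty":0,"tz":0,"yaw":0,"grip":-1}
  ]
}}

```text
time: 13.78
eef_pos: [0.4674, -0.1652, 0.0925]
tcp_rot: [0.0, 0.129, 0.992, -0.0]
wrist_force: [-0.8, -0.4, -0.2]
finger_gap: 0.0852
grip_force: 0.0
```

```bash
python3 - <<'E'
from plan import *
print(s['time'],s['eef_pos'],q,s['wrist_force'],s['finger_gap'],s['grip_force'])
from h import *
leg('cap_b',s['eef_pos'],(.4678,-.165,.013))
c=r.camera_params('wrist');p,d=r.snapshot('wrist');cv2.imwrite('pics/w6.png',p[:,:,::-1])
uv=cv2.projectPoints(np.array([(.4678,-.165,.052)]),cv2.Rodrigues(c['R'])[0],c['t'],K(c),c['distortion'])[0].reshape(-1);b=blob(p,uv,60);print(uv,b[1:],onz(c,[b[1]],.052))
E
```

```text
13.7833 [ 0.467404   -0.16520279  0.09248818] [ 4.05842832e-04  1.28512063e-01  9.91707861e-01 -5.24288352e-05] [-0.76339558 -0.40408735 -0.16427316] 0.08521522295146672 0.0
cap_b total [-0.0018  0.002   0.5299] calls 1 each [-0.0018  0.002   0.5299]
[264.1729287  217.03507088] (array([263.66194332, 214.97368421]), np.int32(1976)) [[ 0.46627774 -0.16495492  0.052     ]]
```

View pics/w6.png

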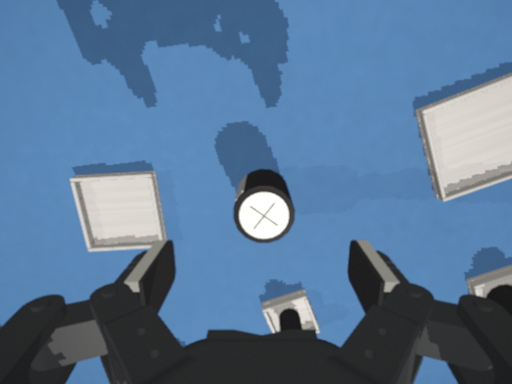

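Cap_b's top is at (264,215), as predicted, and cap_d's dark can is inside its tray at (290,318). I grasp b.

Emit:
{"api": "arm_command", "payload": {
  "commands": [
    {"tx":0.002,"ty":0.002,"tz":0.15,"yaw":0,"grip":-1},
    {"tx":0.002,"ty":0.002,"tz":0.3,"yaw":0,"grip":-1},
    {"tx":0.002,"ty":0.002,"tz":0.44,"yaw":0,"grip":-1},
    {"tx":0.002,"ty":0.002,"tz":0.53,"yaw":0,"grip":-0.8},
    {"tx":0.002,"ty":0.002,"tz":0.53,"yaw":0,"grip":-0.6}
  ],
  "squeeze": 40
}}

```text
time: 14.25
eef_pos: [0.4651, -0.164, 0.0103]
tcp_rot: [-0.003, 0.129, 0.992, 0.001]
wrist_force: [-0.4, 0.1, 0.2]
finger_gap: 0.0684
grip_force: 0.0
```

Emit:
{"api": "arm_command", "payload": {
  "commands": [
    {"tx":0,"ty":0,"tz":0,"yaw":0,"grip":-0.3},
    {"tx":0,"ty":0,"tz":0,"yaw":0,"grip":-0.2},
    {"tx":0,"ty":0,"tz":0,"yaw":0,"grip":1},
    {"tx":0,"ty":0,"tz":0,"yaw":0,"grip":1},
    {"tx":0,"ty":0,"tz":0,"yaw":0,"grip":1}
  ]
}}

```text
time: 14.67
eef_pos: [0.468, -0.1651, 0.0139]
tcp_rot: [0.001, 0.129, 0.992, -0.0]
wrist_force: [-0.0, 0.5, 5.9]
finger_gap: 0.0408
grip_force: 40.5
```

Emit:
{"api": "arm_command", "payload": {
  "commands": [
    {"tx":0,"ty":0,"tz":0,"yaw":0,"grip":1},
    {"tx":0,"ty":0,"tz":0,"yaw":0,"grip":1},
    {"tx":0,"ty":0,"tz":0,"yaw":0,"grip":1}
  ]
}}

```text
time: 14.92
eef_pos: [0.468, -0.1651, 0.0139]
tcp_rot: [0.001, 0.129, 0.992, -0.0]
wrist_force: [0.1, 1.4, 6.7]
finger_gap: 0.0411
grip_force: 40.5
```

Emit:
{"api": "arm_command", "payload": {
  "commands": [
    {"tx":0,"ty":0,"tz":-0.1,"yaw":0,"grip":1},
    {"tx":0,"ty":0,"tz":-0.25,"yaw":0,"grip":1},
    {"tx":0,"ty":0,"tz":-0.4,"yaw":0,"grip":1},
    {"tx":0,"ty":0,"tz":-0.4,"yaw":0,"grip":1}
  ]
}}

```text
time: 15.25
eef_pos: [0.4694, -0.1657, 0.0763]
tcp_rot: [0.004, 0.129, 0.992, -0.001]
wrist_force: [0.4, -0.2, -0.9]
finger_gap: 0.0414
grip_force: 40.7
```

Emit:
{"api": "arm_command", "payload": {
  "commands": [
    {"tx":-0.02,"ty":-0.16,"tz":0,"yaw":0,"grip":1},
    {"tx":-0.04,"ty":-0.34,"tz":0,"yaw":0,"grip":1},
    {"tx":-0.06,"ty":-0.5,"tz":0,"yaw":0,"grip":1},
    {"tx":-0.08,"ty":-0.66,"tz":0,"yaw":0,"grip":1},
    {"tx":-0.1,"ty":-0.788,"tz":0,"yaw":0,"grip":1}
  ]
}}

```text
time: 15.67
eef_pos: [0.4505, -0.2842, 0.0719]
tcp_rot: [-0.0, 0.129, 0.992, 0.0]
wrist_force: [-0.1, -0.0, -1.4]
finger_gap: 0.0411
grip_force: 40.9
```

Emit:
{"api": "arm_command", "payload": {
  "commands": [
    {"tx":0,"ty":0,"tz":0,"yaw":0,"grip":1},
    {"tx":0,"ty":0,"tz":0,"yaw":0,"grip":1},
    {"tx":0,"ty":0,"tz":0,"yaw":0,"grip":1},
    {"tx":0,"ty":0,"tz":0,"yaw":0,"grip":1},
    {"tx":0,"ty":0,"tz":0,"yaw":0,"grip":1}
  ]
}}

```text
time: 16.08
eef_pos: [0.4512, -0.2819, 0.0724]
tcp_rot: [-0.0, 0.128, 0.992, 0.0]
wrist_force: [0.4, 0.2, -1.1]
finger_gap: 0.0408
grip_force: 41.0
```

```bash
python3 - <<'E'
from plan import *
print(s['time'],s['eef_pos'],q,s['wrist_force'],s['finger_gap'],s['grip_force'])
leg('tray_b',s['eef_pos'],(.4525,-.2833,.017))
E
```

```text
16.0833 [ 0.45119773 -0.28186631  0.07239049] [-3.02634312e-04  1.27993322e-01  9.91774950e-01  2.57803707e-04] [ 0.3677193   0.23167051 -1.08874736] 0.04082676205194055 41.01280689239502
tray_b total [-0.0111 -0.0072  0.3693] calls 1 each [-0.0111 -0.0072  0.3693]
```

Emit:
{"api": "arm_command", "payload": {
  "commands": [
    {"tx":-0.007,"ty":-0.005,"tz":0.12,"yaw":0,"grip":1},
    {"tx":-0.007,"ty":-0.005,"tz":0.24,"yaw":0,"grip":1},
    {"tx":-0.007,"ty":-0.005,"tz":0.31,"yaw":0,"grip":1},
    {"tx":-0.007,"ty":-0.005,"tz":0.35,"yaw":0,"grip":1},
    {"tx":-0.007,"ty":-0.005,"tz":0.36,"yaw":0,"grip":1}
  ]
}}

```text
time: 16.5
eef_pos: [0.4516, -0.2831, 0.0176]
tcp_rot: [-0.001, 0.128, 0.992, 0.001]
wrist_force: [-0.7, -0.2, -1.3]
finger_gap: 0.0411
grip_force: 41.0
```

Emit:
{"api": "arm_command", "payload": {
  "commands": [
    {"tx":0,"ty":0,"tz":0,"yaw":0,"grip":1},
    {"tx":0,"ty":0,"tz":0.005,"yaw":0,"grip":1},
    {"tx":0,"ty":0,"tz":0.01,"yaw":0,"grip":1},
    {"tx":0,"ty":0,"tz":0.01,"yaw":0,"grip":1},
    {"tx":0,"ty":0,"tz":0.01,"yaw":0,"grip":1}
  ]
}}

```text
time: 16.92
eef_pos: [0.4523, -0.284, 0.0175]
tcp_rot: [0.0, 0.129, 0.992, -0.0]
wrist_force: [1.4, 0.4, -2.3]
finger_gap: 0.0409
grip_force: 41.0
```

Emit:
{"api": "arm_command", "payload": {
  "commands": [
    {"tx":0,"ty":0,"tz":0.004,"yaw":0,"grip":1},
    {"tx":0,"ty":0,"tz":0.008,"yaw":0,"grip":1},
    {"tx":0,"ty":0,"tz":0.008,"yaw":0,"grip":1},
    {"tx":0,"ty":0,"tz":0.008,"yaw":0,"grip":1}
  ]
}}

```text
time: 17.25
eef_pos: [0.4523, -0.284, 0.0169]
tcp_rot: [0.0, 0.129, 0.992, -0.0]
wrist_force: [-1.8, 0.7, 5.6]
finger_gap: 0.0413
grip_force: 41.6
```

Emit:
{"api": "arm_command", "payload": {
  "commands": [
    {"tx":0,"ty":0,"tz":0,"yaw":0,"grip":-0.2},
    {"tx":0,"ty":0,"tz":0,"yaw":0,"grip":-0.4},
    {"tx":0,"ty":0,"tz":0,"yaw":0,"grip":-0.7},
    {"tx":0,"ty":0,"tz":0,"yaw":0,"grip":-1},
    {"tx":0,"ty":0,"tz":0,"yaw":0,"grip":-1}
  ]
}}

```text
time: 17.67
eef_pos: [0.4522, -0.2839, 0.0158]
tcp_rot: [-0.0, 0.129, 0.992, 0.0]
wrist_force: [0.8, -0.0, -0.5]
finger_gap: 0.0855
grip_force: 0.0
```

Emit:
{"api": "arm_command", "payload": {
  "commands": [
    {"tx":0,"ty":0,"tz":-0.1,"yaw":0,"grip":-1},
    {"tx":0,"ty":0,"tz":-0.3,"yaw":0,"grip":-1},
    {"tx":0,"ty":0,"tz":-0.5,"yaw":0,"grip":-1},
    {"tx":0,"ty":0,"tz":-0.76,"yaw":0,"grip":-1},
    {"tx":0,"ty":0,"tz":-0.76,"yaw":0,"grip":-1}
  ]
}}

```text
time: 18.08
eef_pos: [0.4559, -0.2863, 0.1367]
tcp_rot: [0.006, 0.129, 0.992, -0.003]
wrist_force: [1.5, -0.2, 0.3]
finger_gap: 0.0852
grip_force: 0.0
```

Emit:
{"api": "arm_command", "payload": {
  "commands": [
    {"tx":0.031,"ty":1,"tz":0,"yaw":0,"grip":-1},
    {"tx":0.031,"ty":1,"tz":0,"yaw":0,"grip":-1},
    {"tx":0.031,"ty":1,"tz":0,"yaw":0,"grip":-1},
    {"tx":0.031,"ty":1,"tz":0,"yaw":0,"grip":-1}
  ]
}}

```text
time: 18.42
eef_pos: [0.486, -0.1347, 0.1298]
tcp_rot: [-0.0, 0.128, 0.992, 0.001]
wrist_force: [-0.0, 0.2, -0.3]
finger_gap: 0.0854
grip_force: 0.0
```

Emit:
{"api": "arm_command", "payload": {
  "commands": [
    {"tx":0.031,"ty":1,"tz":0,"yaw":0,"grip":-1},
    {"tx":0.031,"ty":1,"tz":0,"yaw":0,"grip":-1},
    {"tx":0.031,"ty":1,"tz":0,"yaw":0,"grip":-1},
    {"tx":0.031,"ty":1,"tz":0,"yaw":0,"grip":-1}
  ]
}}

```text
time: 18.75
eef_pos: [0.5201, 0.012, 0.1298]
tcp_rot: [0.0, 0.128, 0.992, 0.001]
wrist_force: [0.6, 0.6, -0.3]
finger_gap: 0.0851
grip_force: 0.0
```

Emit:
{"api": "arm_command", "payload": {
  "commands": [
    {"tx":0.031,"ty":1,"tz":0,"yaw":0,"grip":-1},
    {"tx":0.031,"ty":1,"tz":0,"yaw":0,"grip":-1},
    {"tx":0.031,"ty":1,"tz":0,"yaw":0,"grip":-1},
    {"tx":0.031,"ty":1,"tz":0,"yaw":0,"grip":-1}
  ]
}}

```text
time: 19.08
eef_pos: [0.554, 0.1587, 0.1297]
tcp_rot: [0.0, 0.128, 0.992, 0.001]
wrist_force: [0.5, -0.6, -0.6]
finger_gap: 0.0853
grip_force: 0.0
```

Emit:
{"api": "arm_command", "payload": {
  "commands": [
    {"tx":0.031,"ty":1,"tz":0,"yaw":0,"grip":-1},
    {"tx":0.031,"ty":1,"tz":0,"yaw":0,"grip":-1},
    {"tx":0.031,"ty":1,"tz":0,"yaw":0,"grip":-1},
    {"tx":0.031,"ty":1,"tz":0,"yaw":0,"grip":-1}
  ]
}}

```text
time: 19.42
eef_pos: [0.5876, 0.3052, 0.1295]
tcp_rot: [0.0, 0.128, 0.992, 0.001]
wrist_force: [0.6, 0.1, 0.2]
finger_gap: 0.0854
grip_force: 0.0
```

Emit:
{"api": "arm_command", "payload": {
  "commands": [
    {"tx":0,"ty":0,"tz":0,"yaw":0,"grip":-1},
    {"tx":0,"ty":0,"tz":0,"yaw":0,"grip":-1},
    {"tx":0,"ty":0,"tz":0,"yaw":0,"grip":-1},
    {"tx":0,"ty":0,"tz":0,"yaw":0,"grip":-1},
    {"tx":0,"ty":0,"tz":0,"yaw":0,"grip":-1}
  ]
}}

```text
time: 19.83
eef_pos: [0.587, 0.2995, 0.13]
tcp_rot: [-0.0, 0.129, 0.992, -0.0]
wrist_force: [1.1, 0.0, -0.1]
finger_gap: 0.0855
grip_force: 0.0
```

Emit:
{"api": "arm_command", "payload": {
  "commands": [
    {"tx":0,"ty":0,"tz":0,"yaw":0,"grip":-1},
    {"tx":0,"ty":0,"tz":0,"yaw":0,"grip":-1},
    {"tx":0,"ty":0,"tz":0,"yaw":0,"grip":-1},
    {"tx":0,"ty":0,"tz":0,"yaw":0,"grip":-1},
    {"tx":0,"ty":0,"tz":0,"yaw":0,"grip":-1}
  ]
}}

```text
time: 20.25
eef_pos: [0.5872, 0.3009, 0.13]
tcp_rot: [0.0, 0.129, 0.992, 0.0]
wrist_force: [0.1, 0.5, 0.1]
finger_gap: 0.0858
grip_force: 0.0
```

```bash
python3 - <<'E'
from plan import *
print(s['time'],s['eef_pos'],q,s['wrist_force'],s['finger_gap'],s['grip_force'])
from h import *
leg('cap_a',s['eef_pos'],(.5874,.301,.014))
c=r.camera_params('wrist');p,d=r.snapshot('wrist');cv2.imwrite('pics/w7.png',p[:,:,::-1])
uv=cv2.projectPoints(np.array([(.5874,.301,.06)]),cv2.Rodrigues(c['R'])[0],c['t'],K(c),c['distortion'])[0].reshape(-1);b=blob(p,uv,60);print(uv,b[1:],onz(c,[b[1]],.06))
E
```

```text
20.25 [0.58716609 0.30089251 0.13001743] [7.40789278e-05 1.28657322e-01 9.91689105e-01 8.98536460e-05] [0.13297438 0.51218252 0.12733883] 0.08580406006352753 0.0
cap_a total [-0.0012  0.0009  0.7734] calls 1 each [-0.0012  0.0009  0.7734]
[263.6419351  202.54180697] (array([262.33651172, 200.84982122]), np.int32(2517)) [[0.58581693 0.30038165 0.06      ]]
```

View pics/w7.png

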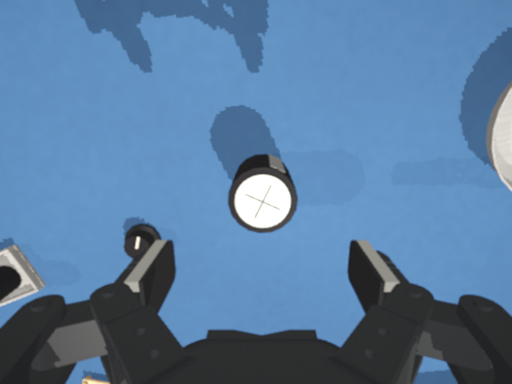

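Cap_a's top is at (262,201), as predicted, and the knob at (140,240) is clear of the descent. I grasp a.

Emit:
{"api": "arm_command", "payload": {
  "commands": [
    {"tx":0.002,"ty":0,"tz":0.2,"yaw":0,"grip":-1},
    {"tx":0.002,"ty":0,"tz":0.4,"yaw":0,"grip":-1},
    {"tx":0.002,"ty":0,"tz":0.6,"yaw":0,"grip":-1},
    {"tx":0.002,"ty":0,"tz":0.72,"yaw":0,"grip":-1},
    {"tx":0.002,"ty":0,"tz":0.773,"yaw":0,"grip":-1}
  ],
  "squeeze": 50
}}

```text
time: 20.72
eef_pos: [0.5849, 0.3003, 0.0106]
tcp_rot: [-0.002, 0.128, 0.992, -0.002]
wrist_force: [-0.2, 0.4, -0.6]
finger_gap: 0.0858
grip_force: 0.0
```

Emit:
{"api": "arm_command", "payload": {
  "commands": [
    {"tx":0,"ty":0,"tz":0,"yaw":0,"grip":-1},
    {"tx":0,"ty":0,"tz":0,"yaw":0,"grip":-0.7},
    {"tx":0,"ty":0,"tz":0,"yaw":0,"grip":-0.5},
    {"tx":0,"ty":0,"tz":0,"yaw":0,"grip":1},
    {"tx":0,"ty":0,"tz":0,"yaw":0,"grip":1}
  ]
}}

```text
time: 21.13
eef_pos: [0.588, 0.3016, 0.0161]
tcp_rot: [0.002, 0.129, 0.992, 0.001]
wrist_force: [0.4, 0.4, 4.0]
finger_gap: 0.0533
grip_force: 52.9
```

Emit:
{"api": "arm_command", "payload": {
  "commands": [
    {"tx":0,"ty":0,"tz":0,"yaw":0,"grip":1},
    {"tx":0,"ty":0,"tz":0,"yaw":0,"grip":1},
    {"tx":0,"ty":0,"tz":0,"yaw":0,"grip":1},
    {"tx":0,"ty":0,"tz":0,"yaw":0,"grip":1}
  ]
}}

```text
time: 21.47
eef_pos: [0.5881, 0.3017, 0.0161]
tcp_rot: [0.002, 0.128, 0.992, 0.001]
wrist_force: [-0.5, -0.8, 5.4]
finger_gap: 0.053
grip_force: 52.8
```

Emit:
{"api": "arm_command", "payload": {
  "commands": [
    {"tx":0,"ty":0,"tz":-0.1,"yaw":0,"grip":1},
    {"tx":0,"ty":0,"tz":-0.25,"yaw":0,"grip":1},
    {"tx":0,"ty":0,"tz":-0.4,"yaw":0,"grip":1},
    {"tx":0,"ty":0,"tz":-0.5,"yaw":0,"grip":1},
    {"tx":0,"ty":0,"tz":-0.5,"yaw":0,"grip":1}
  ]
}}

```text
time: 21.88
eef_pos: [0.5887, 0.3021, 0.0929]
tcp_rot: [0.003, 0.129, 0.992, 0.002]
wrist_force: [0.5, 0.7, -1.4]
finger_gap: 0.0529
grip_force: 53.0
```

```bash
python3 - <<'E'
from plan import *
print(s['time'],s['eef_pos'],q,s['wrist_force'],s['finger_gap'],s['grip_force'])
leg('tray_a',s['eef_pos'],(.4665,.0062,.089))
E
```

```text
21.8833 [0.58873717 0.30212809 0.09287006] [0.00304666 0.12853761 0.99169774 0.00209539] [ 0.49134254  0.70253663 -1.4069792 ] 0.052919526820778745 52.971516251564026
tray_a total [ 0.2851 -2.1155  0.0138] calls 3 each [ 0.095  -0.7052  0.0046]
```

Emit:
{"api": "arm_command", "payload": {
  "commands": [
    {"tx":0.03,"ty":-0.2,"tz":0,"yaw":0,"grip":1},
    {"tx":0.06,"ty":-0.45,"tz":0,"yaw":0,"grip":1},
    {"tx":0.093,"ty":-0.702,"tz":0,"yaw":0,"grip":1}
  ]
}}

```text
time: 22.13
eef_pos: [0.5451, 0.2021, 0.0876]
tcp_rot: [-0.001, 0.128, 0.992, -0.0]
wrist_force: [0.2, -0.2, -1.4]
finger_gap: 0.0528
grip_force: 53.4
```

Emit:
{"api": "arm_command", "payload": {
  "commands": [
    {"tx":0.03,"ty":-0.24,"tz":0,"yaw":0,"grip":1},
    {"tx":0.06,"ty":-0.48,"tz":0,"yaw":0,"grip":1},
    {"tx":0.093,"ty":-0.702,"tz":0,"yaw":0,"grip":1}
  ]
}}

```text
time: 22.38
eef_pos: [0.5042, 0.1028, 0.0878]
tcp_rot: [-0.001, 0.128, 0.992, -0.0]
wrist_force: [0.2, -0.2, -2.2]
finger_gap: 0.0531
grip_force: 53.4
```

Emit:
{"api": "arm_command", "payload": {
  "commands": [
    {"tx":0.03,"ty":-0.2,"tz":0,"yaw":0,"grip":1},
    {"tx":0.06,"ty":-0.4,"tz":0,"yaw":0,"grip":1},
    {"tx":0.08,"ty":-0.55,"tz":0,"yaw":0,"grip":1},
    {"tx":0.09,"ty":-0.65,"tz":0,"yaw":0,"grip":1},
    {"tx":0.093,"ty":-0.702,"tz":0,"yaw":0,"grip":1}
  ]
}}

```text
time: 22.8
eef_pos: [0.4639, 0.0048, 0.0881]
tcp_rot: [-0.001, 0.129, 0.992, -0.0]
wrist_force: [0.1, -0.7, -2.2]
finger_gap: 0.0529
grip_force: 53.4
```

Emit:
{"api": "arm_command", "payload": {
  "commands": [
    {"tx":0,"ty":0,"tz":0,"yaw":0,"grip":1},
    {"tx":0,"ty":0,"tz":0,"yaw":0,"grip":1},
    {"tx":0,"ty":0,"tz":0,"yaw":0,"grip":1},
    {"tx":0,"ty":0,"tz":0,"yaw":0,"grip":1},
    {"tx":0,"ty":0,"tz":0,"yaw":0,"grip":1}
  ]
}}

```text
time: 23.22
eef_pos: [0.4661, 0.0071, 0.0888]
tcp_rot: [0.0, 0.128, 0.992, 0.0]
wrist_force: [0.1, -0.9, -1.8]
finger_gap: 0.0531
grip_force: 53.4
```

```bash
python3 - <<'E'
from plan import *
print(s['time'],s['eef_pos'],q,s['wrist_force'],s['finger_gap'],s['grip_force'])
leg('tray_a',s['eef_pos'],(.4665,.0062,.019))
E
```

```text
23.2167 [0.4661317  0.00707667 0.08883503] [2.80237309e-05 1.27944829e-01 9.91781279e-01 1.17275322e-04] [ 0.07334943 -0.90557945 -1.79226943] 0.053119679374438795 53.39755475521088
tray_a total [-0.0038 -0.0051  0.4656] calls 1 each [-0.0038 -0.0051  0.4656]
```

Emit:
{"api": "arm_command", "payload": {
  "commands": [
    {"tx":-0.003,"ty":-0.003,"tz":0.13,"yaw":0,"grip":1},
    {"tx":-0.003,"ty":-0.003,"tz":0.27,"yaw":0,"grip":1},
    {"tx":-0.003,"ty":-0.003,"tz":0.38,"yaw":0,"grip":1},
    {"tx":-0.003,"ty":-0.003,"tz":0.44,"yaw":0,"grip":1},
    {"tx":-0.003,"ty":-0.003,"tz":0.455,"yaw":0,"grip":1}
  ]
}}

```text
time: 23.63
eef_pos: [0.4653, 0.0062, 0.0193]
tcp_rot: [-0.002, 0.128, 0.992, -0.0]
wrist_force: [-0.2, 1.2, -2.7]
finger_gap: 0.0528
grip_force: 53.4
```

Emit:
{"api": "arm_command", "payload": {
  "commands": [
    {"tx":0,"ty":0,"tz":0,"yaw":0,"grip":1},
    {"tx":0,"ty":0,"tz":0.005,"yaw":0,"grip":1},
    {"tx":0,"ty":0,"tz":0.012,"yaw":0,"grip":1},
    {"tx":0,"ty":0,"tz":0.012,"yaw":0,"grip":1},
    {"tx":0,"ty":0,"tz":0.012,"yaw":0,"grip":1}
  ]
}}

```text
time: 24.05
eef_pos: [0.4665, 0.0058, 0.0195]
tcp_rot: [0.001, 0.129, 0.992, 0.0]
wrist_force: [-0.9, -0.4, -3.0]
finger_gap: 0.0532
grip_force: 53.4
```

Emit:
{"api": "arm_command", "payload": {
  "commands": [
    {"tx":0,"ty":0,"tz":0.004,"yaw":0,"grip":1},
    {"tx":0,"ty":0,"tz":0.01,"yaw":0,"grip":1},
    {"tx":0,"ty":0,"tz":0.01,"yaw":0,"grip":1},
    {"tx":0,"ty":0,"tz":0.01,"yaw":0,"grip":1}
  ]
}}

```text
time: 24.38
eef_pos: [0.4665, 0.0058, 0.019]
tcp_rot: [0.001, 0.129, 0.992, 0.0]
wrist_force: [-3.1, -0.5, 12.8]
finger_gap: 0.0528
grip_force: 54.7
```

Contact. I release, rise, and move back out of the top camera's view.

Emit:
{"api": "arm_command", "payload": {
  "commands": [
    {"tx":0,"ty":0,"tz":-0.006,"yaw":0,"grip":1},
    {"tx":0,"ty":0,"tz":-0.006,"yaw":0,"grip":-0.5},
    {"tx":0,"ty":0,"tz":-0.006,"yaw":0,"grip":-0.7},
    {"tx":0,"ty":0,"tz":-0.006,"yaw":0,"grip":-1},
    {"tx":0,"ty":0,"tz":-0.006,"yaw":0,"grip":-1}
  ]
}}

```text
time: 24.8
eef_pos: [0.4662, 0.0058, 0.0182]
tcp_rot: [0.0, 0.129, 0.992, 0.0]
wrist_force: [-0.2, 0.1, -1.2]
finger_gap: 0.0856
grip_force: 0.0
```

Emit:
{"api": "arm_command", "payload": {
  "commands": [
    {"tx":0,"ty":0,"tz":0,"yaw":0,"grip":-1},
    {"tx":0,"ty":0,"tz":-0.15,"yaw":0,"grip":-1},
    {"tx":0,"ty":0,"tz":-0.3,"yaw":0,"grip":-1},
    {"tx":0,"ty":0,"tz":-0.55,"yaw":0,"grip":-1},
    {"tx":0,"ty":0,"tz":-0.8,"yaw":0,"grip":-1}
  ]
}}

```text
time: 25.22
eef_pos: [0.4651, 0.0058, 0.1388]
tcp_rot: [-0.002, 0.129, 0.992, -0.0]
wrist_force: [1.1, 1.1, -0.5]
finger_gap: 0.0854
grip_force: 0.0
```

Emit:
{"api": "arm_command", "payload": {
  "commands": [
    {"tx":0,"ty":0.9,"tz":-0.5,"yaw":0,"grip":-1},
    {"tx":0,"ty":0.9,"tz":-0.5,"yaw":0,"grip":-1},
    {"tx":0,"ty":0.9,"tz":-0.5,"yaw":0,"grip":-1},
    {"tx":0,"ty":0.9,"tz":-0.5,"yaw":0,"grip":-1},
    {"tx":0,"ty":0.9,"tz":-0.5,"yaw":0,"grip":-1}
  ]
}}

```text
time: 25.63
eef_pos: [0.5035, 0.1408, 0.2165]
tcp_rot: [0.004, 0.127, 0.992, 0.002]
wrist_force: [0.8, -0.2, -0.0]
finger_gap: 0.0858
grip_force: 0.0
```

Emit:
{"api": "arm_command", "payload": {
  "commands": [
    {"tx":0.6,"ty":1,"tz":0,"yaw":0,"grip":-1},
    {"tx":0.6,"ty":1,"tz":0,"yaw":0,"grip":-1},
    {"tx":0.6,"ty":1,"tz":0,"yaw":0,"grip":-1},
    {"tx":0.6,"ty":1,"tz":0,"yaw":0,"grip":-1},
    {"tx":0.6,"ty":1,"tz":0,"yaw":0,"grip":-1}
  ]
}}

```text
time: 26.05
eef_pos: [0.4498, 0.3084, 0.2125]
tcp_rot: [-0.001, 0.127, 0.992, 0.001]
wrist_force: [-0.8, -0.2, -0.4]
finger_gap: 0.0853
grip_force: 0.0
```

Emit:
{"api": "arm_command", "payload": {
  "commands": [
    {"tx":0.6,"ty":1,"tz":0,"yaw":0,"grip":-1},
    {"tx":0.6,"ty":1,"tz":0,"yaw":0,"grip":-1},
    {"tx":0.6,"ty":1,"tz":0,"yaw":0,"grip":-1},
    {"tx":0.6,"ty":1,"tz":0,"yaw":0,"grip":-1},
    {"tx":0.6,"ty":1,"tz":0,"yaw":0,"grip":-1}
  ]
}}

```text
time: 26.47
eef_pos: [0.4013, 0.4766, 0.2121]
tcp_rot: [-0.001, 0.127, 0.992, 0.001]
wrist_force: [0.3, 0.9, 0.2]
finger_gap: 0.0854
grip_force: 0.0
```

```bash
python3 - <<'E'
from h import *
s=r.read_state();print(s['time'],s['eef_pos'],s['wrist_force'])
I={}
for n in("top","side"):
    I[n]=r.snapshot(n)[0];cv2.imwrite(f"pics/{n}9.png",cv2.resize(I[n][:,:,::-1],(800,600),interpolation=cv2.INTER_CUBIC))
E
```

```text
26.4667 [0.40130835 0.47657861 0.21208547] [0.29513085 0.88379217 0.23390902]
```

View pics/top9.png

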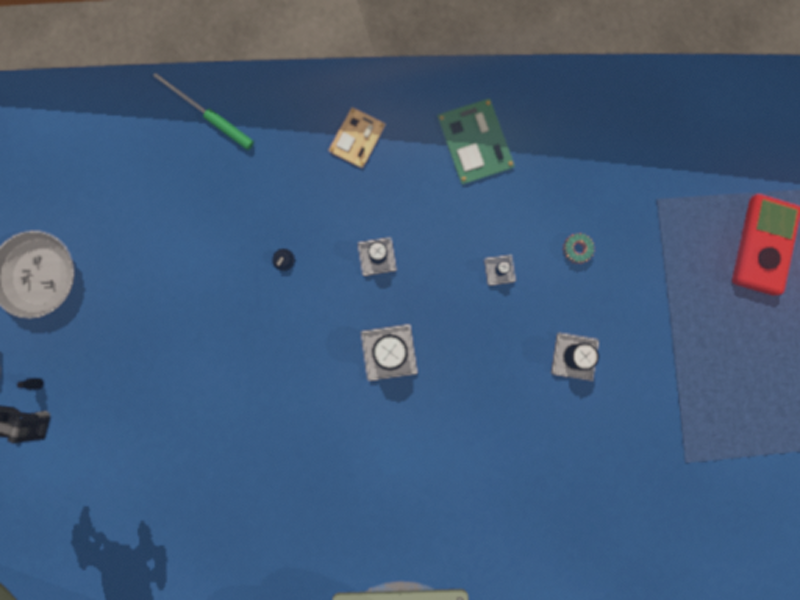

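View pics/side9.png

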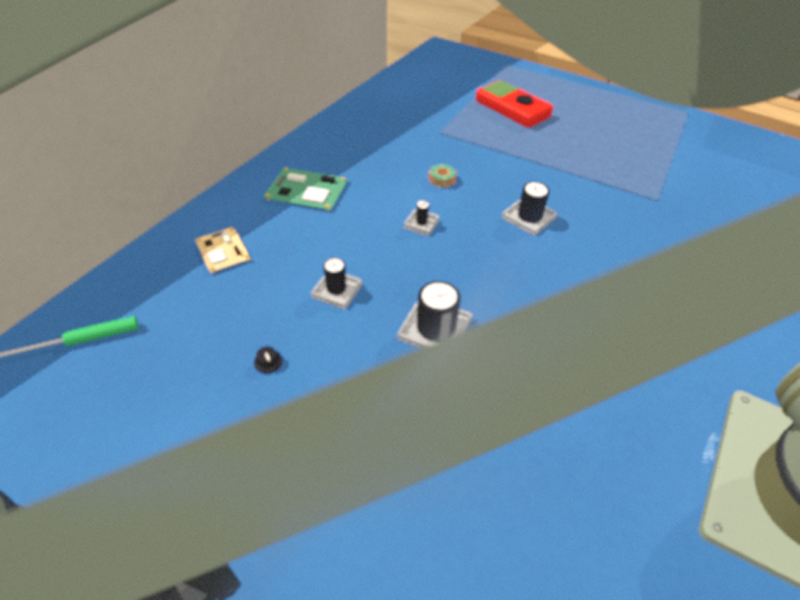

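The final views show each can upright in its own tray: top-view cap tops are at a (390,352), b (585,356), c (377,252) and d (503,268). The knob at (284,260) and choke at (579,248) haven't moved. One numeric check, then I hand in.

```bash
python3 - <<'E'
from h import *
c=r.camera_params('top')
for n,uv,z,t in(('a',(390,352),.063,(.4665,.0062)),('b',(585,356),.055,(.4525,-.2833)),('c',(377,252),.048,(.6167,.0215)),('d',(503,268),.039,(.5907,-.1705))):
    x=onz(c,[np.array(uv)/1.5625],z)[0];print(n,((x[:2]-t)*1000).round(1),'mm')
    assert np.hypot(*(x[:2]-t))<.008
print(r.finish_job())
E
```

```text
a [-1.  -2.3] mm
b [-0.8 -2.6] mm
c [-0.5 -1.7] mm
d [-2.1 -0.6] mm
the job is handed in; nothing more can be done
None
```

All four capacitors stand upright in their own trays, within about 3 mm of centre by the top camera; the knob and choke are unmoved, and the job was handed in at about 26.6 s.

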